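Turn the upside-down steel cup over into the tray

ROBOT

A 7-joint arm with a two-finger parallel gripper is mounted at the origin on the work surface. World frame = base frame: x ahead of the robot, y to its left, z up, the work surface at z = 0. Lengths are in m, angles in rad, forces in N, time in s.
With the tool pointing down it reaches from about 0.425 to 0.875 m from the base axis. Payload 4.7 kg.
Tool frame: the origin (TCP) lies at the very end of the fingers, on their centre line; the grasp point (between the pads) lies behind it (ctrl.tcp_to_grasp is the y of the grasp point in the tool frame, in m); y points along the fingers, x is the direction in which the jaws open and shut, and the axes are right-handed (so a half turn about y gives the same grasp; the last joint's range is limited). The gripper opens to 87 mm and grips with 3 to 60 N. Pads are 19 mm wide; open, the fingers measure 117 mm over their backs; the gripper's body (75 mm by 190 mm) begins 51 mm behind the grasp point.
Start: joints at [1.215, 0.321, -0.07, 1.45, 0.023, 1.371, -0.057], TCP at [0.235, -0.606, 0.223] pointing down, gripper open.
Joint ranges: [-2.86, 2.86], [-0.3, 2.09], [-1.38, 1.24], [0.06, 2.45], [-1.56, 4.7], [0.09, 2.05], [-2.69, 2.69]. Speed limits (rad/s): [2.57, 2.57, 3.14, 3.14, 3.14, 3.14, 3.14].

INTERFACE

Orientations are given as a rotation vector (axis times angle).
In Python, from bench import ctrl, get_image, workorder gives the robot as it stands.
- The arm moves only by the tool drive_tool, never from a script. Its argument "increments" is text: rows parted by semicolons, each of 5 numbers parted by spaces: the shift along the tool's x, y, z in mm, then the turn about the tool's y in degrees, then the closure in counts, from 0 (fully open) to 255 (shut). In form: tx ty tz yaw fingers; .... A call has 1 to 20 rows; each row shifts and turns the commanded pose from where the row before left it, along the tool's axes as they then stand; what a row does not reach is not made up. A row lasts 1/8 s, in which the tool goes at most 62.5 mm and 10.7 degrees, less where a joint would pass 70% of its speed; a pose out of reach is approached as far as the arm can. A call is refused whole if a number of a shift passes 62.5 or a number of a turn 10.7, either way. A call with a gripper value outside its range is refused whole. The fingers move at their own pace and stop on an object; "squeeze" is the grip in N (left out, the last holds). Time passes only in rows, so rows that do not move let the fingers close. It gives the time, the measured TCP pose, the force and the opening at its end, in the units of the state.
- ctrl.get_state(): the state, without advancing time (a new reading comes with each control period).
- get_image(name): name is "scene" or "top" or "wrist"; returns a dict with "img" (384x512x3 uint8, red, green, blue), "mtx" (3x3 intrinsics, pixels), "k1" (the pictures are not rectified: a ray, as slopes to the right and down, at radius r is drawn at 1 + k1 r^2 times it, then the intrinsics apply), "camera_from_world" (4x4, takes a point from world to camera coordinates). Camera axes: x right, y up, looking along -z (the intrinsics and any distortion apply to the point x, -y, -z); pixel columns grow to the right and rows downward; lengths in m; the calibration is good to about 2 mm. A picture is of the moment at which its call begins. There is no depth.
- workorder.close_job(): hands the job in, once; it reports no verdict.
The state is a dict: "time": time; "joint_positions": joint angles; "qd": joint speeds; "joint_torque": joint torques, N m; "position": TCP position; "tool_rot": TCP orientation; "ft_force": force on the tool from outside, world axes, zero at the start; "torque": the same for the moment, N m; "grip_width": opening from 0.0 (shut) to 1.0 (fully open).
Only numpy, scipy, OpenCV 4.12 (cv2) and the standard library are available. Lean on these libraries where they do the work, as an engineer would, in place of code of your own. Each camera call takes 0.05 s, during which the arm holds its last target.

TASK

On the grinding bench two round-bottomed steel cups are kept upside down against the dust. Pick up the larger one, turn it over and leave it standing mouth up inside the flat aluminium tray, ready to take ground parts; set it down low, do not drop it from a height. Leave the smaller cup upside down where it is.

Things in the scene. Friction and masses are not known exactly. Their poses are not given: they have to be found in the camera images.
- cup_center (a point): larger bare-steel cup, upside down at the start: 64 mm outside diameter, 58 mm high, 2.5 mm wall, 0.4 kg, no handle. From the mouth up to 30 mm its outside is a straight cylinder, good to grip across; beyond, it rounds off like a ball of 32 mm radius. Point: on the axis, 29 mm from mouth and foot; z axis from mouth to foot (up at the start, down once mouth up)
- cup_foot (a point): flat foot of the larger cup, 42 mm across (point: its centre). The bottom is solid and heavy, 18 mm thick: the centre of mass is about 16 mm from the foot. Let go while resting near on its side (axis level, or the mouth up to 25 degrees below level) the cup rolls up onto its foot by itself within 2 s, its centre moving 50 to 60 mm towards the foot end
- small_cup_center (a point): the smaller steel cup of the same shape, upside down: 45 mm diameter, 41 mm high. To be left alone. The point is on its axis, half-way up; z axis from mouth to foot
- tray: shallow square aluminium tray, fixed to the bench: 200 x 200 mm outside, 192 x 192 mm inside, walls 4 mm thick and 15 mm high above the bench, floor 4 mm thick. Origin: centre of its underside on the bench; x and y axes along its sides
There are look-alikes about, which are no part of the job. Leave any orange look-alike of the part that bears small_cup_center alone. What is shaped like the part that bears cup_center but brown is not meant.

How it is judged:
At the end, for the whole second after the job is handed in: The larger cup stands mouth up (within 10 degrees) on the tray's floor, wholly inside the tray, at rest; the smaller cup is still upside down, within 30 mm of where it was (angle between cup_center's own z axis and vertical above 2.967 rad and x of cup_center in the frame of tray between -0.08 and 0.08 m and y of cup_center in the frame of tray between -0.08 and 0.08 m and height (world z) of cup_center below 0.045 m and linear speed of cup below 0.03 m/s and distance of small_cup_center from where it was at the start of the episode below 0.03 m and angle between small_cup_center's own z axis and vertical below 0.17 rad); the robot touches nothing.
It fails at once if the larger cup is let go high in the air: no finger touches it while its centre is over 85 mm above the bench (height (world z) of cup_center above 0.085 m and contact force between cup and the fingers below 0.05 N).
It fails at once if the smaller cup is knocked over (angle between small_cup_center's own z axis and vertical above 0.6 rad).
It also fails if it takes over 43 s, if anything falls off the work surface, if the arm or the gripper's body presses on something with over 40 N, if the wrist force passes 120 N, or if a joint passes its speed limit or range.

## Working session

There is one attempt and no reset: what is moved stays moved. The work goes in short steps, Python scripts to look and compute and a tool call to move; the robot and the scene stay as the last step left them, time stands still between calls to the robot, and variables do not carry over. Pictures are saved under pics/ and viewed, and the job is handed in when it is done.

Besides the shell and the picture viewer there is one more tool, called after "Call:" as name(argument=value, ...) on one line, values as JSON. drive_tool: Moves the arm, as the interface text tells. Its arguments: {"type":"object","properties":{"increments":{"type":"string"},"squeeze":{"type":"number"}},"required":["increments"]}

```bash
ls; mkdir -p pics
python3 - <<'E'
from bench import ctrl,get_image
import cv2
print(ctrl.get_state(), ctrl.tcp_to_grasp)
for n in ("scene","top","wrist"):
    d=get_image(n); cv2.imwrite(f"pics/{n}0.png",d["img"][:,:,::-1]); print(n,d["mtx"].tolist(),d["k1"],d["camera_from_world"].round(4).tolist())
E
```

```text
pics
{'time': 0.0, 'joint_positions': array([ 1.21508737,  0.32184159, -0.07006964,  1.45168764,  0.02259982,
        1.3707983 , -0.05686641]), 'qd': array([-0.00123161,  0.00076204, -0.00122073,  0.00076765,  0.00177016,
        0.00138864, -0.00166403]), 'joint_torque': array([-1.78070845e-04, -4.91276908e+01, -4.03370289e-01, -3.12523413e+01,
       -6.38523046e-02,  4.38375771e-02,  1.84514747e-04]), 'position': array([ 0.2346756 , -0.60555562,  0.22144299]), 'tool_rot': array([-1.36073712,  0.93381234, -0.93106703]), 'ft_force': array([ 0.18223041, -0.74484058, -0.58167173]), 'torque': array([-0.04829096, -0.00577222,  0.01308637]), 'grip_width': 1.0020905763176857} -0.0187
scene [[449.9172791750875, 0.0, 251.36122750545815], [0.0, 449.9172791750875, 181.0526086592942], [0.0, 0.0, 1.0]] 0.05958649323559503 [[0.4331, 0.9013, -0.0039, -0.2029], [-0.7415, 0.3588, 0.5669, 0.3376], [0.5124, -0.2427, 0.8237, -1.3111], [0.0, 0.0, 0.0, 1.0]]
top [[367.33059760883754, 0.0, 255.69477893165882], [0.0, 367.33059760883754, 187.09190006281395], [0.0, 0.0, 1.0]] -0.09175474091064384 [[0.0218, -0.9992, -0.0329, -0.0002], [0.9876, 0.0164, 0.1562, -0.5128], [-0.1555, -0.0359, 0.9872, -0.8919], [0.0, 0.0, 0.0, 1.0]]
wrist [[265.05309917607735, 0.0, 255.97649676345802], [0.0, 265.05309917607735, 191.120296373323], [0.0, 0.0, 1.0]] -0.015294439669459989 [[0.3625, -0.932, -0.0026, -0.6489], [0.9021, 0.3515, -0.2503, 0.0307], [0.2342, 0.0884, 0.9682, -0.3903], [0.0, 0.0, 0.0, 1.0]]
```

View pics/scene0.png

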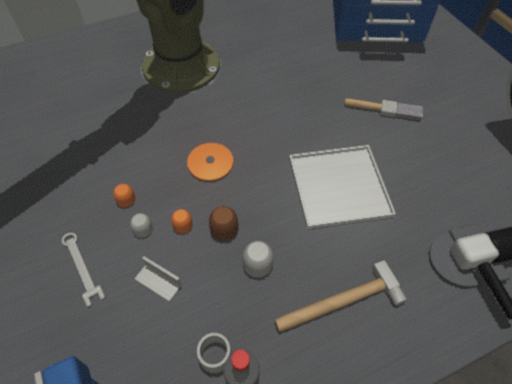

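View pics/top0.png

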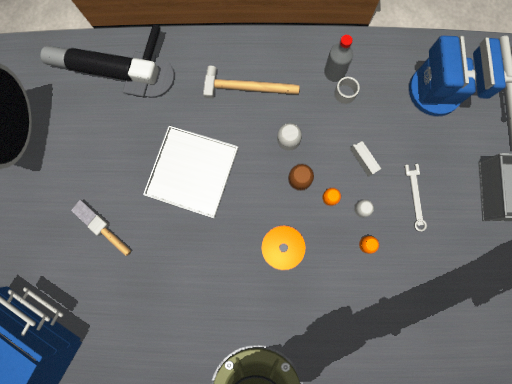

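View pics/wrist0.png

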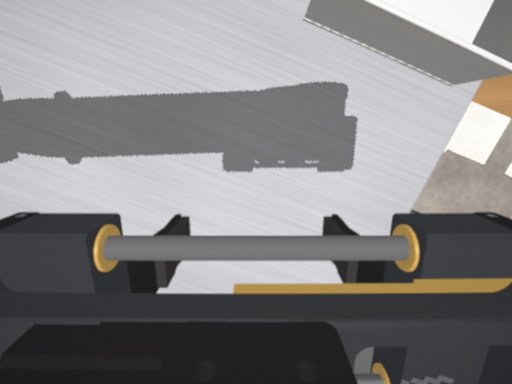

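The top view shows the large steel cup at about (289,135), the small one at (365,208) and the tray corners near (171,127), (238,148), (213,216) and (145,193). The brown cup is at (301,177). The drive only turns the tool about its own y axis, so I can't flip the cup with the wrist. My plan is to grip it with the fingertips near 26 mm, swivel it over the tray wall's outer edge, then set it down in the tray.

```bash
cat > h.py <<'E'
import numpy as np,cv2
from bench import ctrl,get_image
from scipy.spatial.transform import Rotation as R
def ray(d,uv):
    K=d["mtx"]; q=np.array([(uv[0]-K[0,2])/K[0,0],(uv[1]-K[1,2])/K[1,1]]); p=q.copy()
    for _ in range(20): p=q/(1+d["k1"]*(p@p))
    T=d["camera_from_world"]; Rm=T[:3,:3]; c=-Rm.T@T[:3,3]
    v=Rm.T@np.array([p[0],-p[1],-1]); return c,v/np.linalg.norm(v)
def plane(d,uv,z):
    c,v=ray(d,uv); return c+v*(z-c[2])/v[2]
def proj(d,P):
    T=d["camera_from_world"]; c=T[:3,:3]@np.array(P)+T[:3,3]; s=np.array([c[0],-c[1]])/-c[2]
    s=s*(1+d["k1"]*(s@s)); K=d["mtx"]; return np.array([K[0,0]*s[0]+K[0,2],K[1,1]*s[1]+K[1,2]])
def tri(d1,u1,d2,u2):
    c1,v1=ray(d1,u1);c2,v2=ray(d2,u2)
    A=np.stack([v1,-v2],1); t=np.linalg.lstsq(A,c2-c1,rcond=None)[0]
    p,q=c1+t[0]*v1,c2+t[1]*v2; return (p+q)/2,np.linalg.norm(p-q)
def pose():
    s=ctrl.get_state(); M=R.from_rotvec(s["tool_rot"]).as_matrix(); return s["position"],M,s
def crop(d,box,name,f=4):
    x0,y0,x1,y1=box; im=cv2.resize(d["img"][y0:y1,x0:x1,::-1],None,fx=f,fy=f,interpolation=cv2.INTER_NEAREST); cv2.imwrite(name,im)
E
python3 - <<'E'
from h import *
ds={n:get_image(n) for n in("scene","top")}
for n,d in ds.items():
    im=d["img"].astype(int); mn=im.min(2); mx=im.max(2)
    m=((mx-mn<25)&(mn>115)).astype(np.uint8)
    c,_=cv2.findContours(m,cv2.RETR_EXTERNAL,cv2.CHAIN_APPROX_NONE)
    for k in c:
        if 60<cv2.contourArea(k)<9000:
            M=cv2.moments(k); r=cv2.minEnclosingCircle(k)
            print(n,round(M['m10']/M['m00'],1),round(M['m01']/M['m00'],1),cv2.contourArea(k),cv2.boundingRect(k), np.round(r[1],1), cv2.approxPolyDP(k,6,True)[:,0].tolist() if cv2.contourArea(k)>1500 else '')
d=ds["scene"];crop(d,(280,135,400,235),"pics/s1.png",6)
d=ds["top"];crop(d,(135,115,315,225),"pics/t1.png",4)
p,M,s=pose(); print(p,M.round(3))
E
```

```text
scene 37.9 377.6 62.0 (34, 371, 9, 13) 6.4 
scene 212.9 349.6 872.0 (197, 333, 33, 35) 17.6 
scene 156.1 283.4 618.0 (135, 266, 43, 35) 22.0 
scene 390.0 280.3 451.5 (375, 260, 31, 43) 23.4 
scene 160.4 267.6 110.5 (142, 256, 37, 24) 21.1 
scene 257.6 252.5 436.5 (245, 241, 26, 24) 12.7 
scene 477.0 247.0 762.0 (457, 233, 41, 29) 21.2 
scene 81.2 267.7 697.0 (61, 233, 43, 73) 37.6 
scene 139.0 220.4 177.0 (131, 213, 17, 16) 8.4 
scene 340.2 185.3 6164.0 (289, 144, 107, 83) 60.4 [[369, 145], [289, 155], [308, 226], [395, 213]]
scene 401.0 107.9 364.5 (382, 100, 41, 17) 21.5 
scene 395.6 1.0 91.0 (372, 0, 49, 3) 24.0 
top 232.5 356.4 148.0 (211, 344, 55, 37) 32.2 
top 18.2 315.0 173.5 (0, 298, 35, 37) 21.7 
top 28.0 305.1 115.0 (12, 294, 32, 24) 18.7 
top 41.5 301.4 108.5 (25, 291, 32, 23) 17.9 
top 343.3 273.8 715.0 (312, 256, 77, 33) 38.7 
top 205.4 270.0 1199.0 (160, 250, 107, 47) 55.2 
top 285.1 221.6 63.0 (263, 217, 40, 8) 19.5 
top 312.6 198.3 115.0 (292, 193, 35, 14) 17.5 
top 112.6 180.7 109.5 (94, 176, 33, 10) 16.0 
top 334.7 176.9 479.0 (309, 160, 71, 32) 35.9 
top 251.7 164.
[... 497 characters left out ...]
(146, 81, 20, 14) 10.2 
top 348.1 86.5 371.0 (337, 75, 23, 23) 11.8 
top 251.6 66.8 64.0 (233, 65, 34, 5) 16.5 
top 207.8 78.2 332.5 (190, 61, 31, 35) 18.9 
top 140.8 69.5 463.5 (128, 58, 27, 25) 14.2 
top 340.0 56.4 135.5 (332, 50, 19, 13) 9.5 
top 52.4 54.4 317.5 (40, 46, 26, 19) 13.1 
top 489.5 60.1 109.5 (485, 37, 10, 48) 23.8 
top 507.1 64.5 421.0 (500, 35, 12, 89) 44.1 
top 465.6 61.0 170.5 (460, 35, 15, 48) 23.8 
top 445.5 14.7 3908.5 (369, 0, 143, 34) 72.3 [[369, 24], [511, 33], [511, 0], [380, 0]]
top 39.9 15.9 2475.0 (0, 0, 93, 34) 48.2 [[0, 0], [0, 33], [92, 28], [70, 0]]
[ 0.23480878 -0.6058373   0.22202848] [[ 0.361 -0.     0.932]
 [-0.932  0.001  0.361]
 [-0.001 -1.    -0.   ]]
```

View pics/t1.png

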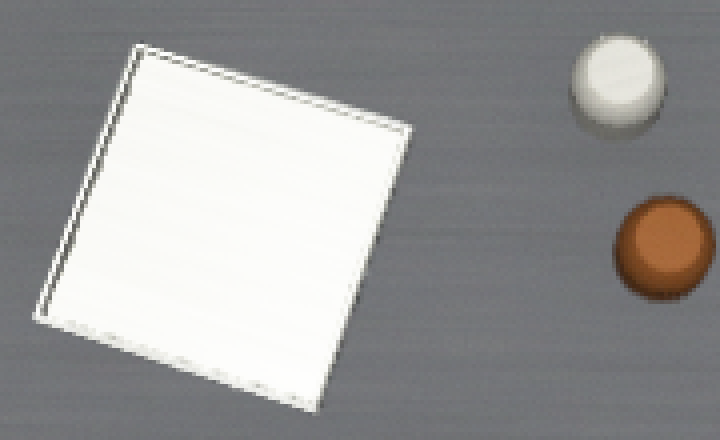

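View pics/s1.png

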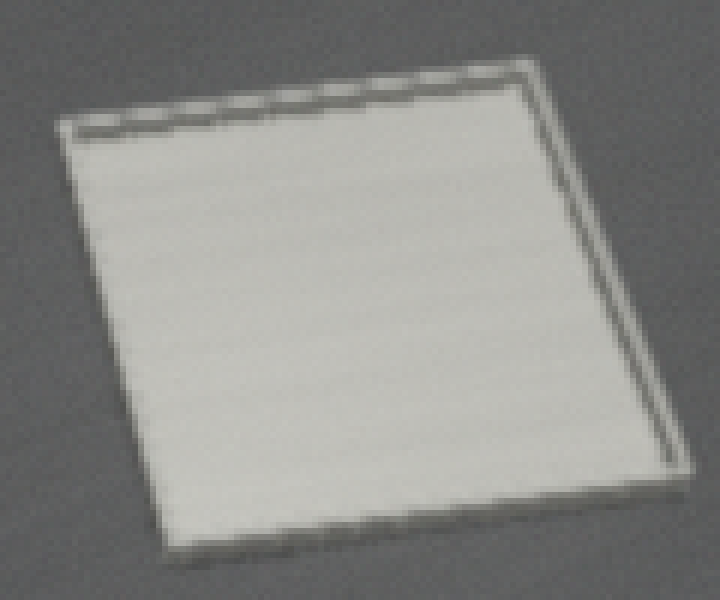

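The top crop gives the tray's outer top corners at about (169,126), (238,146), (214,218) and (144,195). The steel cup's bright foot is centred near (290,132). Next I'll compute positions from these.

Run:
```python
from h import *
ds={n:get_image(n) for n in("scene","top")}
S,T=ds["scene"],ds["top"]
tc=np.array([[136,43],[411,126],[317,411],[36,320]])/4+[135,115]-.5
sc=np.array([[533,60],[693,472],[165,550],[60,122]])/6+[280,135]-.5
P=[plane(T,u,.015) for u in tc]; Q=[plane(S,u,.015) for u in sc]
for n,X in(("top",P),("scene",Q)):
    X=np.array(X);print(n,X.round(4).tolist(),X.mean(0).round(4),np.linalg.norm(X-np.roll(X,-1,0),axis=1).round(4))
# cup: bright foot disc
for n,d,(x0,y0,x1,y1) in(("top",T,(270,115,310,160)),("scene",S,(238,232,282,285))):
    g=d["img"][y0:y1,x0:x1].mean(2); print(n,g.max())
    for th in (125,150,175,200):
        m=(g>th).astype(np.uint8);c,_=cv2.findContours(m,0,1)
        if not c: continue
        k=max(c,key=cv2.contourArea)
        if len(k)>=5:
            e=cv2.fitEllipse(k); u=np.array(e[0])+[x0,y0]; print(th,u.round(1),np.round(e[1],1),plane(d,u,.058).round(4),cv2.boundingRect(k))
crop(S,(230,225,290,295),"pics/s2.png",8);crop(T,(265,110,315,165),"pics/t2.png",8)
```

```text
top [[0.6831, 0.2518, 0.015], [0.6266, 0.0621, 0.015], [0.4358, 0.1174, 0.015], [0.4918, 0.3074, 0.015]] [0.5593 0.1847 0.015 ] [0.198  0.1986 0.1981 0.1992]
scene [[0.4942, 0.3095, 0.015], [0.6847, 0.2512, 0.015], [0.6289, 0.0587, 0.015], [0.4374, 0.1187, 0.015]] [0.5613 0.1845 0.015 ] [0.1993 0.2005 0.2006 0.1991]
top 227.66666666666666
125 [289.1 134.5] [22.3 22.5] [ 0.6469 -0.0733  0.058 ] (8, 8, 23, 24)
150 [289.3 134.1] [20.6 20.8] [ 0.648  -0.0735  0.058 ] (9, 9, 22, 21)
175 [289.4 133.4] [17.5 18.2] [ 0.6496 -0.0739  0.058 ] (10, 9, 19, 20)
200 [289.5 132.5] [15.3 15.6] [ 0.6521 -0.0741  0.058 ] (12, 10, 16, 16)
scene 177.66666666666666
125 [257.7 252.1] [21.9 23.2] [ 0.6561 -0.0759  0.058 ] (8, 9, 24, 23)
150 [257.7 251.1] [18.4 20. ] [ 0.6541 -0.0748  0.058 ] (10, 10, 21, 19)
175 [252.8 254.4] [3.7 6.4] [ 0.6563 -0.0869  0.058 ] (12, 19, 6, 7)
```

View pics/s2.png

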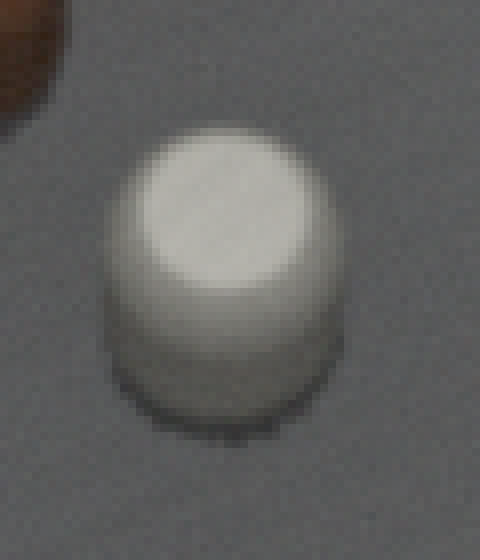

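View pics/t2.png

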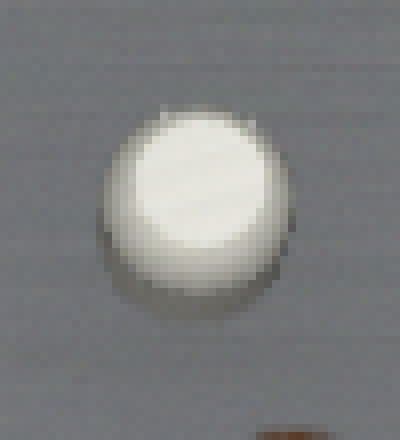

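Both views agree: the cup foot is at about (0.653,-0.0745) and the tray centre at (0.560,0.1846), with the tray's inward normal u=(0.286,0.958). The edges come out at 198–200 mm, as they should. I'll turn the tool so its z lies along u, then go above the cup.

Call:
drive_tool(increments="0 0 0 -10.4 0;0 0 0 -10.4 0;0 0 0 -10.4 0;0 0 0 -10.5 0;0 0 0 -10.5 0;16.6 0 41.9 0 0;16.6 0 41.9 0 0;16.6 0 41.9 0 0;16.6 0 41.9 0 0;16.6 0 41.9 0 0;16.6 0 41.9 0 0;16.6 0 41.9 0 0;16.6 0 41.9 0 0;16.6 0 41.9 0 0;16.6 0 41.9 0 0;16.6 0 41.9 0 0;16.6 0 41.9 0 0;16.6 0 41.9 0 0;16.6 0 41.9 0 0;16.6 0 41.9 0 0", squeeze=15)

```text
time: 2.85
position: [0.654, -0.0741, 0.2226]
tool_rot: [-1.559, 0.228, -0.228]
ft_force: [1.4, 0.1, 0.3]
grip_width: 0.998
```

```bash
cat > g.py <<'E'
from h import *
import sys
def show(t):
    p,M,s=pose(); d=np.array(t)-p
    print(s["time"],p.round(4),"x",M[:,0].round(3),"z",M[:,2].round(3),"ft",s["ft_force"].round(1),"w",round(s["grip_width"],3),"delta tool mm",(M.T@d*1000).round(1))
    u=np.array([.286,.958,0]); print("yaw err deg",np.degrees(np.arctan2(np.cross(M[:,2],u)[2],M[:,2]@u)).round(2), "rel tray u,w", ((p-[.560,.1846,0])@u).round(4),((p-[.560,.1846,0])@[.958,-.286,0]).round(4))
if __name__=="__main__": show([float(a) for a in sys.argv[1:4]])
E
python3 g.py .653 -.0745 .022; python3 -c "
from h import *
d=get_image('wrist');cv2.imwrite('pics/w1.png',d['img'][:,:,::-1])"
```

```text
2.85 [ 0.654  -0.0741  0.2226] x [ 0.958 -0.286  0.   ] z [ 0.286  0.958 -0.   ] ft [1.4 0.1 0.3] w 0.998 delta tool mm [ -0.9 200.6  -0.6]
yaw err deg 0.02 rel tray u,w -0.221 0.164
```

View pics/w1.png

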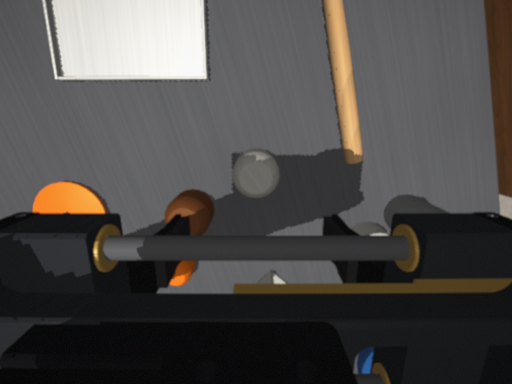

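The wrist view shows the cup between the fingers, at (256,173). I'll check that ray and then descend.

```bash
python3 -c "
from h import *
d=get_image('wrist');print(plane(d,(256,173),.05))
g=d['img'][140:205,225:290].mean(2);print(plane(d,(256,176),.058))"
```

```text
[ 0.65937508 -0.05914209  0.05      ]
[ 0.65870679 -0.06142463  0.058     ]
```

Call:
drive_tool(increments="-0.9 30 -0.6 0 0;0 30 0 0 0;0 30 0 0 0;0 30 0 0 0;0 30 0 0 0;0 20 0 0 0;0 15 0 0 0;0 11 0 0 0;0 4 0 0 0;0 0 0 0 0")

```text
time: 4.2
position: [0.6524, -0.0753, 0.0228]
tool_rot: [-1.559, 0.227, -0.228]
ft_force: [0.3, -0.6, -0.2]
grip_width: 1.002
```

```bash
python3 g.py .653 -.0745 .022; python3 -c "
from h import *
d=get_image('wrist');cv2.imwrite('pics/w2.png',d['img'][:,:,::-1])"
```

```text
4.2 [ 0.6524 -0.0753  0.0228] x [ 0.958 -0.286  0.   ] z [ 0.286  0.958 -0.   ] ft [ 0.3 -0.6 -0.2] w 1.002 delta tool mm [0.3 0.8 0.9]
yaw err deg -0.01 rel tray u,w -0.2226 0.1629
```

View pics/w2.png

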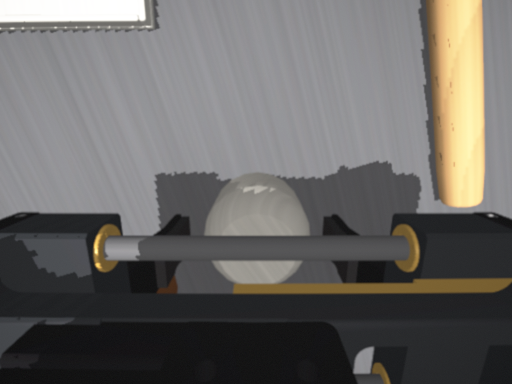

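```bash
python3 -c "
from h import *
d=get_image('wrist')
c=np.array([.653,-.0745,0])
print('foot c',proj(d,c+[0,0,.058]))
for z,r in ((.058,.021),(.03,.032),(0,.032)):
  P=[proj(d,c+[r*np.cos(a),r*np.sin(a),z]) for a in np.linspace(0,6.28,40)];P=np.array(P);print(z,P.min(0).round(),P.max(0).round())
crop(d,(190,150,330,300),'pics/w3.png',4)
S=get_image('scene');crop(S,(180,160,340,300),'pics/s3.png',4)
"
```

```text
foot c [255.22467085 254.64428085]
0.058 [216. 217.] [295. 289.]
0.03 [205. 184.] [306. 278.]
0 [212. 175.] [298. 256.]
```

View pics/w3.png

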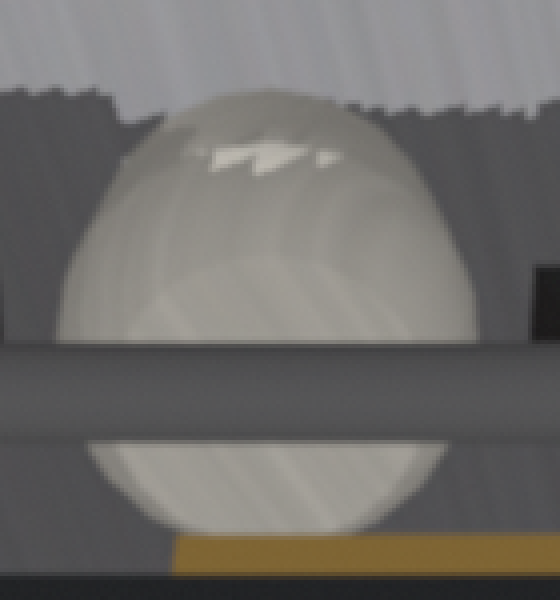

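View pics/s3.png

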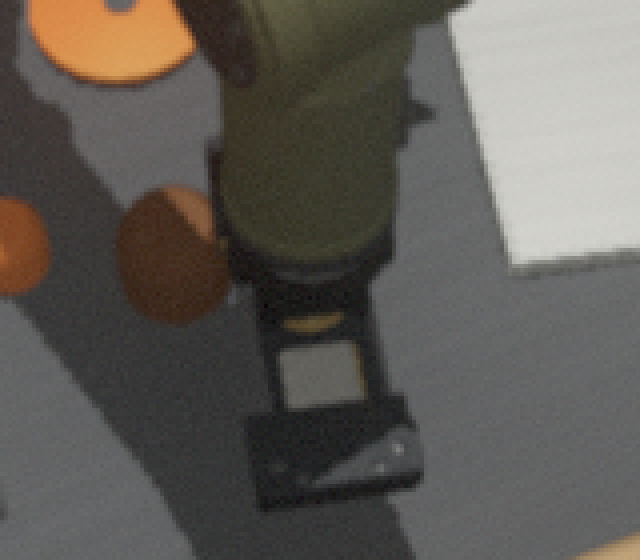

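The wrist silhouette puts the cup 1–2 mm further along tool z than predicted. I'll nudge there, close the fingers and lift a little.

Call:
drive_tool(increments="0.6 1 2 0 0;0 0 0 0 60;0 0 0 0 120;0 0 0 0 180;0 0 0 0 255;0 0 0 0 255;0 0 0 0 255;0 -5 0 0 255;0 -10 0 0 255;0 0 0 0 255", squeeze=15)

```text
time: 5.6
position: [0.6541, -0.0736, 0.0378]
tool_rot: [-1.559, 0.226, -0.229]
ft_force: [0.3, -0.4, -2.6]
grip_width: 0.706
```

```bash
python3 g.py .5315 .0888 .022; python3 -c "
from h import *
d=get_image('wrist')
crop(d,(130,130,390,310),'pics/w4.png',3)
"
```

```text
5.6 [ 0.6541 -0.0736  0.0378] x [ 0.958 -0.286  0.002] z [0.286 0.958 0.   ] ft [ 0.3 -0.4 -2.6] w 0.706 delta tool mm [-164.    15.5  120.5]
yaw err deg -0.01 rel tray u,w -0.2204 0.164
```

View pics/w4.png

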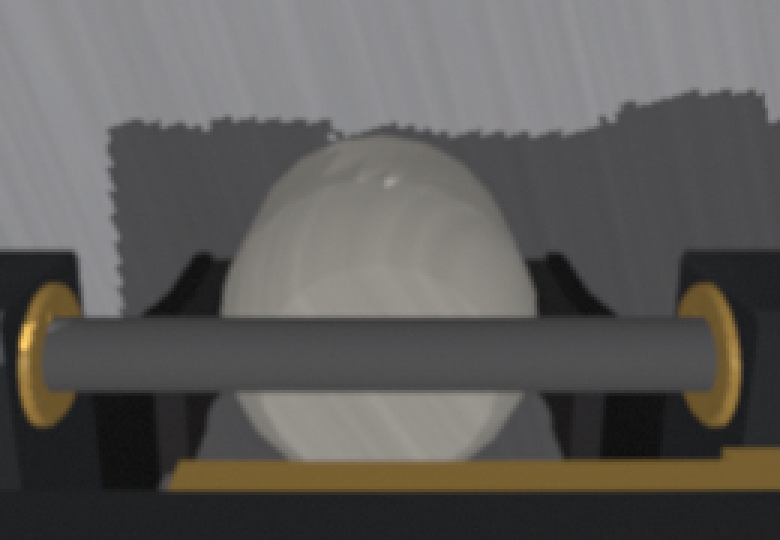

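The cup is held: its outline stays fixed relative to the gripper after the 15 mm lift. Carrying it to just outside the near wall.

Call:
drive_tool(increments="0 -15 0 0 255;0 -10 0 0 255;-20 0 9.5 0 255;-20.5 0 9.5 0 255;-20.5 0 9.5 0 255;-20.5 0 9.5 0 255;-20.5 0 10 0 255;-20.5 0 10 0 255;-20.5 0 10 0 255;-21 0 10 0 255;0 0 0 0 255;0 15 0 0 255;0 10 0 0 255;0 0 0 0 255")

```text
time: 7.4
position: [0.5174, 0.0475, 0.0349]
tool_rot: [-1.559, 0.231, -0.226]
ft_force: [0.1, -0.1, -3.2]
grip_width: 0.707
```

```bash
python3 g.py .5315 .0888 .029; python3 -c "
from h import *
d=get_image('wrist')
cv2.imwrite('pics/w5.png',d['img'][:,:,::-1])
S=get_image('scene');crop(S,(220,100,420,250),'pics/s5.png',4)
"
```

```text
7.4 [0.5174 0.0475 0.0349] x [ 0.958 -0.287 -0.003] z [ 0.287  0.958 -0.001] ft [ 0.1 -0.1 -3.2] w 0.707 delta tool mm [ 1.7  5.8 43.6]
yaw err deg 0.04 rel tray u,w -0.1435 -0.0016
```

View pics/w5.png

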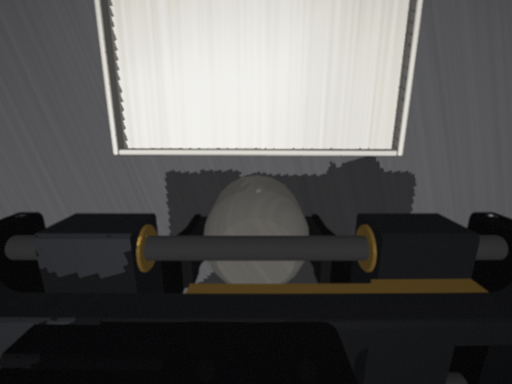

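View pics/s5.png

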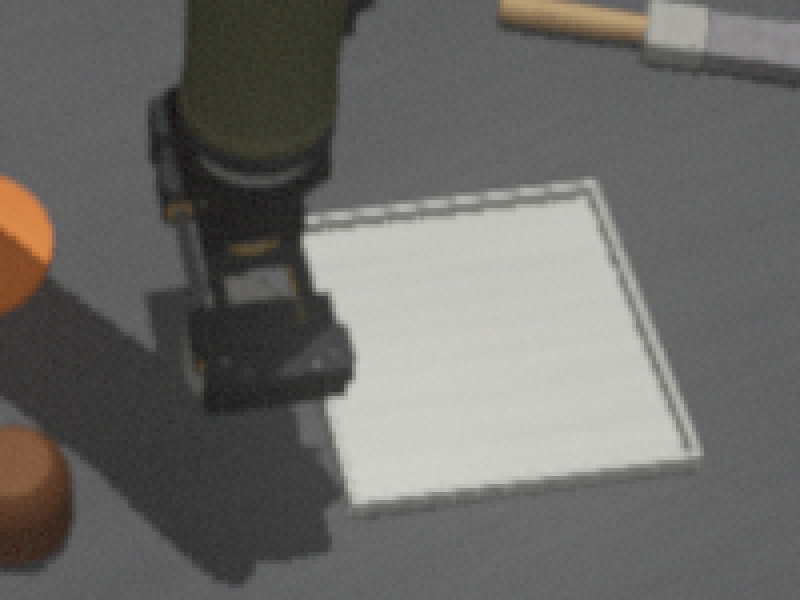

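Everything is aligned: the wall is straight ahead and square to the tool. I'll lower a little, make contact and begin pivoting about the wall edge.

Call:
drive_tool(increments="1.6 6.5 0 0 255;0 0 6 0 255;0 0 6.5 0 255;0 -3.5 4 0 255;0 -4 3 0 255;0 -3 4 0 255;0 -3 3.5 0 255;0 0 0 0 255")

```text
time: 8.5
position: [0.5279, 0.0742, 0.0441]
tool_rot: [-1.558, 0.227, -0.227]
ft_force: [-0.9, -2.4, -0.4]
grip_width: 0.706
```

```bash
python3 g.py .5315 .0888 .029; python3 -c "
from h import *
d=get_image('wrist')
cv2.imwrite('pics/w6.png',d['img'][:,:,::-1])
"
```

```text
8.5 [0.5279 0.0742 0.0441] x [ 0.958 -0.285  0.   ] z [0.285 0.958 0.   ] ft [-0.9 -2.4 -0.4] w 0.706 delta tool mm [-0.7 15.1 15. ]
yaw err deg -0.05 rel tray u,w -0.1149 0.0008
```

View pics/w6.png

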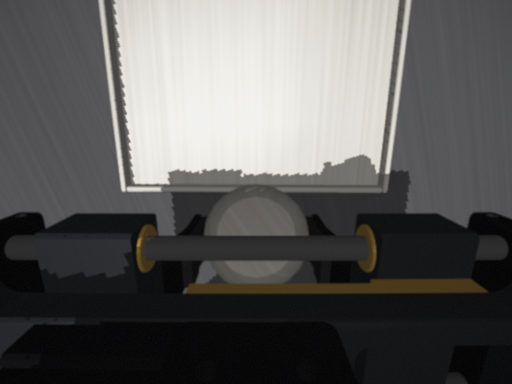

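It works: the cup is tilting foot-forward, its foot disc now showing in the wrist view with its edge at about row 188, against a push of 2.5 N. Continuing around.

Call:
drive_tool(increments="0 -2 4.5 0 255;0 -1 4.7 0 255;0 -0.5 4.7 0 255;0 0 4.7 0 255;0 0.8 4.7 0 255;0 1.2 4.5 0 255;0 1.5 4.5 0 255;0 0 0 0 255")

```text
time: 9.55
position: [0.538, 0.1072, 0.0443]
tool_rot: [-1.556, 0.224, -0.228]
ft_force: [-0.9, 0.5, 1.5]
grip_width: 0.705
```

```bash
python3 g.py .5315 .0888 .029; python3 -c "
from h import *
d=get_image('wrist')
cv2.imwrite('pics/w7.png',d['img'][:,:,::-1])
d=get_image('scene');crop(d,(240,120,400,240),'pics/s7.png',5)
d=get_image('top');crop(d,(140,110,260,230),'pics/t7.png',4)
"
```

```text
9.55 [0.538  0.1072 0.0443] x [ 0.959 -0.284  0.002] z [0.284 0.959 0.004] ft [-0.9  0.5  1.5] w 0.705 delta tool mm [ -1.   15.2 -19.5]
yaw err deg -0.13 rel tray u,w -0.0804 0.001
```

View pics/w7.png

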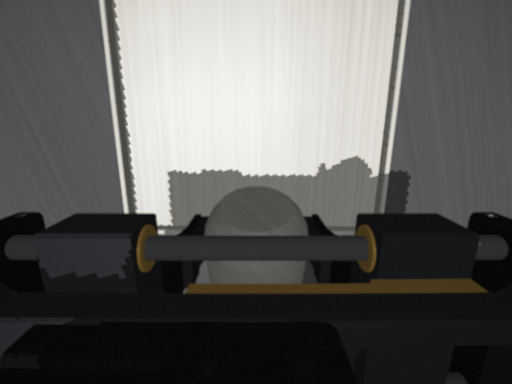

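View pics/s7.png

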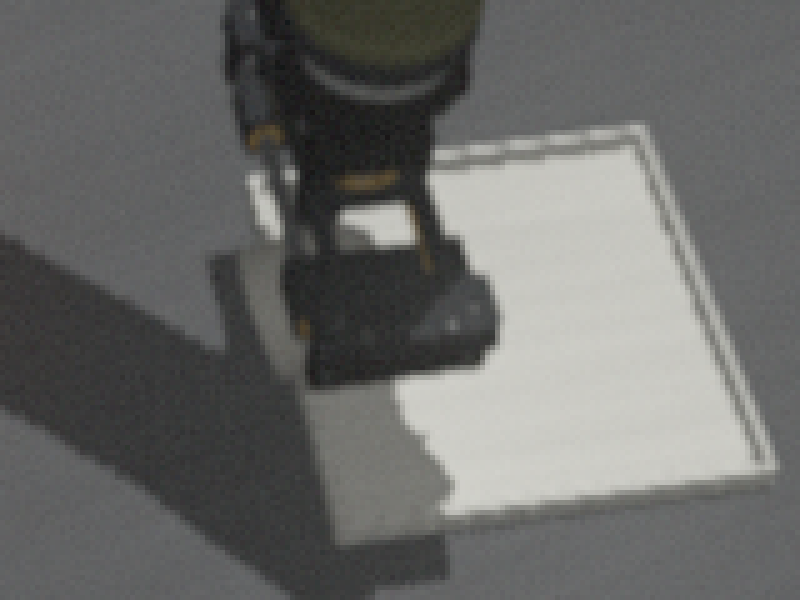

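View pics/t7.png

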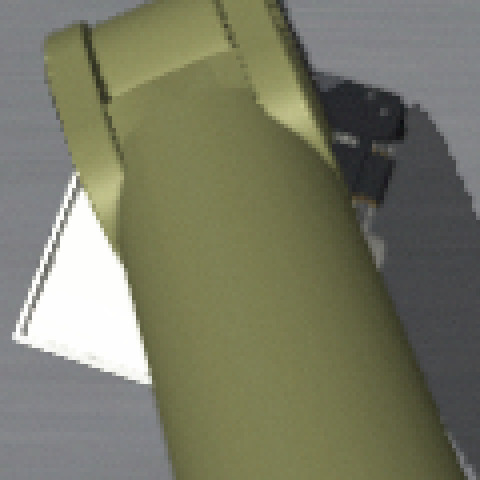

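Run:
```python
from h import *
d=get_image('wrist'); crop(d,(180,160,340,300),'pics/w8.png',5)
p,M,s=pose(); u=M[:,2];w=M[:,0];A=p-M[:,1]*.004; Z=np.array([0,0,1.])
for th in (30,45,60,75,90,105):
    t=np.radians(th); a=np.sin(t)*u+np.cos(t)*Z; b=np.cos(t)*u-np.sin(t)*Z
    F=np.array([proj(d,A+.033*a+.021*(np.cos(q)*w+np.sin(q)*b)) for q in np.linspace(0,6.28,60)])
    G=np.array([proj(d,A+.005*a+.032*(np.cos(q)*w+np.sin(q)*b)) for q in np.linspace(0,6.28,60)])
    print(th,"foot",F.min(0).round(),F.max(0).round(),"cyl",G.min(0).round(),G.max(0).round())
```

```text
30 foot [215. 188.] [295. 268.] cyl [204. 184.] [306. 286.]
45 foot [216. 178.] [294. 248.] cyl [204. 187.] [306. 283.]
60 foot [217. 173.] [293. 228.] cyl [204. 193.] [306. 275.]
75 foot [219. 173.] [291. 208.] cyl [204. 201.] [306. 264.]
90 foot [221. 177.] [290. 192.] cyl [204. 210.] [306. 249.]
105 foot [222. 181.] [288. 183.] cyl [205. 221.] [306. 233.]
```

View pics/w8.png

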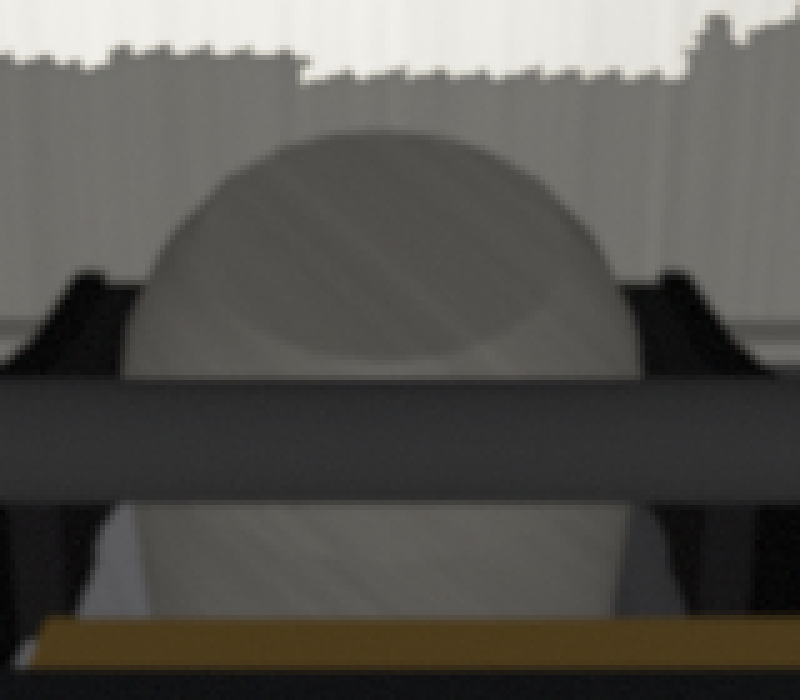

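In the wrist crop the foot ellipse spans about (223–291, 186–232), which means a tilt of about 66°, with the mouth rim apparently now inside the wall. Next I'll move further in and lower. The rim corner lies behind the grip axis, so pressing on the floor should bring the cup level.

Call:
drive_tool(increments="0 -1 8 0 255;0 0 8 0 255;0 0 9 0 255;0 3 2 0 255;0 3 2 0 255;0 3 2 0 255;0 2 1 0 255;0 0 0 0 255")

```text
time: 10.75
position: [0.546, 0.1349, 0.0334]
tool_rot: [-1.559, 0.228, -0.227]
ft_force: [-0.5, -0.1, -2.8]
grip_width: 0.7
```

```bash
python3 g.py .5315 .0888 .029; python3 -c "
from h import *
d=get_image('wrist'); crop(d,(180,160,340,300),'pics/w9.png',5)
"
```

```text
10.75 [0.546  0.1349 0.0334] x [ 0.958 -0.286 -0.   ] z [ 0.286  0.958 -0.   ] ft [-0.5 -0.1 -2.8] w 0.7 delta tool mm [ -0.7   4.4 -48.3]
yaw err deg -0.0 rel tray u,w -0.0516 0.0008
```

View pics/w9.png

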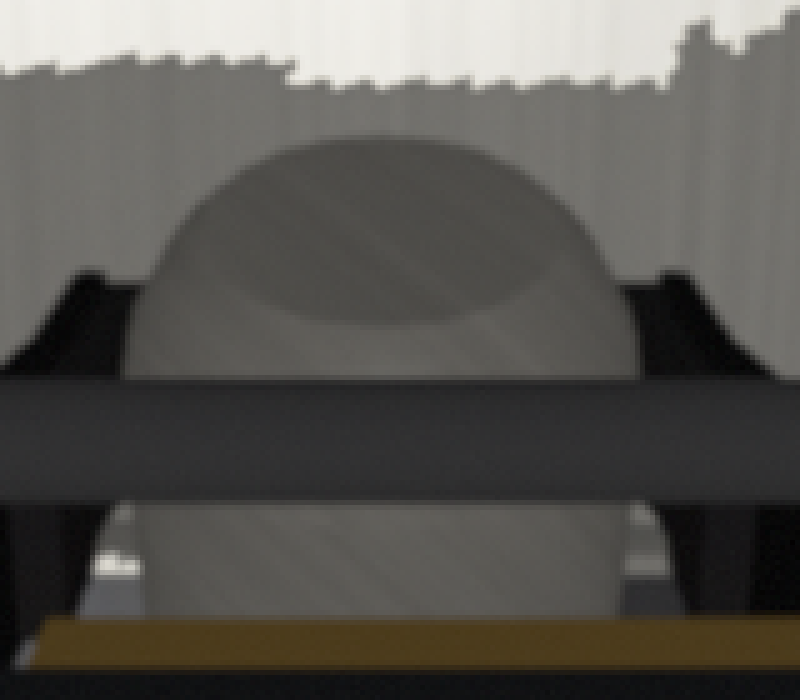

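The tilt is now about 73° (mouth 17° below level), which is inside the self-righting range, and the cup's centre is near tray u=-45 mm. I'll lower a touch more, then release.

Call:
drive_tool(increments="0 1.5 1 0 255;0 1.5 1 0 255;0 0 0 0 255;0 0 0 0 200;0 0 0 0 120;0 0 0 0 0;0 0 0 0 0;0 0 0 0 0;0 0 0 0 0;0 0 0 0 0;0 0 0 0 0;0 0 0 0 0;0 0 0 0 0;0 0 0 0 0;0 0 0 0 0;0 0 0 0 0")

```text
time: 12.8
position: [0.5467, 0.137, 0.0305]
tool_rot: [-1.559, 0.228, -0.228]
ft_force: [0.2, -0.2, -0.1]
grip_width: 0.999
```

```bash
python3 g.py .5315 .0888 .029; python3 -c "
from h import *
d=get_image('wrist'); cv2.imwrite('pics/w10.png',d['img'][:,:,::-1])
"
```

```text
12.8 [0.5467 0.137  0.0305] x [ 0.958 -0.286  0.   ] z [ 0.286  0.958 -0.   ] ft [ 0.2 -0.2 -0.1] w 0.999 delta tool mm [ -0.8   1.5 -50.5]
yaw err deg -0.01 rel tray u,w -0.0494 0.0008
```

View pics/w10.png

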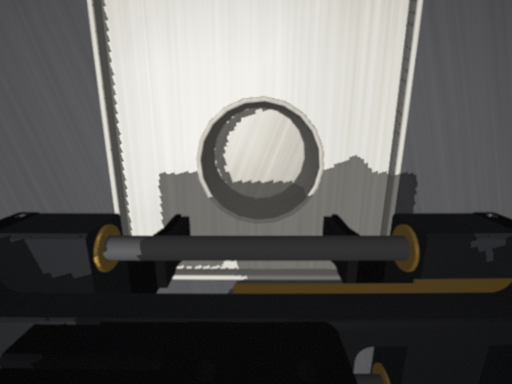

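The cup has rolled up and stands mouth up, its rim centred near (261,158). Retreating straight up, then back out of view.

Call:
drive_tool(increments="0 -20 0 0 0;0 -30 0 0 0;0 -30 0 0 0;0 -40 0 0 0;0 -40 0 0 0;20 0 -35 0 0;20 0 -40 0 0;20 0 -40 0 0;20 0 -40 0 0;20 0 -40 0 0;20 0 -40 0 0;10 0 -40 0 0;10 0 -40 0 0;0 0 0 0 0")

```text
time: 14.6
position: [0.5899, -0.2102, 0.1916]
tool_rot: [-1.56, 0.233, -0.234]
ft_force: [0.2, 0.7, -0.5]
grip_width: 1.002
```

Run:
```python
from h import *
p,M,s=pose();print(s["time"],p,s["ft_force"])
T=get_image('top');S=get_image('scene')
cv2.imwrite('pics/t11.png',T["img"][:,:,::-1]); crop(S,(110,120,410,300),'pics/s11.png',2.6)
for P in((.56,.1846,.062),):print(proj(T,P),proj(S,P))
crop(T,(135,115,245,225),'pics/t12.png',5)
for n,d in (("t",T),("s",S)):
  im=d["img"].astype(int); m=((im.max(2)-im.min(2)<25)&(im.min(2)>115)).astype(np.uint8)
  c,_=cv2.findContours(m,0,1)
  for k in c:
    if 100<cv2.contourArea(k)<300:
      q=cv2.moments(k);print(n,q['m10']/q['m00'],q['m01']/q['m00'],cv2.contourArea(k))
```

```text
14.6 [ 0.58986298 -0.21022612  0.19163913] [ 0.23552232  0.74068059 -0.49790898]
[186.58949117 166.10010755] [342.55544093 170.55701206]
t 18.180851063829788 314.91134751773046 188.0
t 28.296396396396396 306.2522522522522 185.0
t 41.92723697148475 302.2772861356932 169.5
s 137.08026755852842 220.9375696767001 149.5
```

View pics/s11.png

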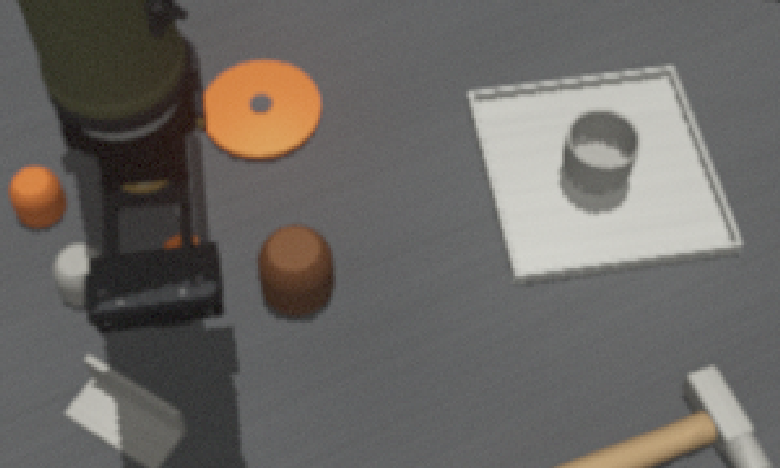

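View pics/t12.png

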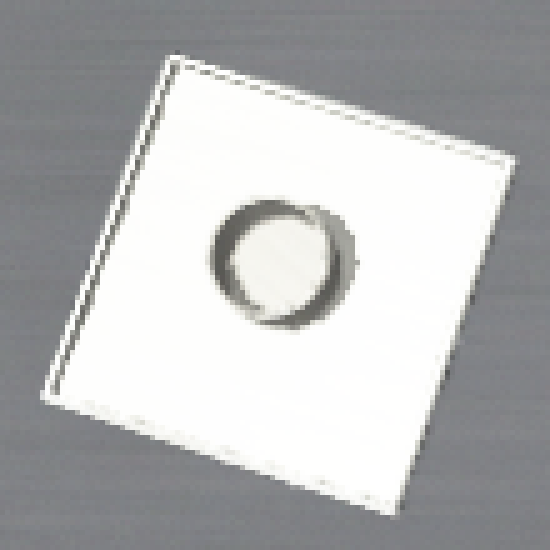

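The cup stands mouth up about 10 mm from the tray centre (rim at (189,168) in the top view against (187,166) for the centre). The small cup is upright where it was, and the arm is clear. Handing in.

```bash
python3 -c "
from bench import workorder
print(workorder.close_job())"
```

```text
the job is handed in; nothing more can be done
None
```

The larger cup now stands mouth up on the tray floor, about 10 mm from the tray's centre. The job is handed in at about 14.6 s; no verdict is reported.

**What I did:** The drive can't tilt the tool, so I gripped the cup with the fingertips. I swivelled it in the grip over the tray's near wall and lowered it onto the floor at a tilt of about 73°. Then I released it low and it rolled up onto its foot.

**Last checks:**
- **Larger cup:** the last wrist, scene and top pictures all show it mouth up inside the tray. I did not take a second picture to confirm it was at rest.
- **Smaller cup:** the scene picture shows it still upside down; I compared its position only by eye. It was partly hidden by the gripper, so its mask centre (137,221) instead of (139,220) is only a rough check.
- **Arm:** clear of everything, with the TCP at z = 0.19 m and wrist force close to zero.

**What disagreed:**
- **Cup position:** a rough wrist-camera ray put the cup about 14 mm from the two-view position. A closer check of its outline agreed to within 2 mm.
- **Slip in the grip:** during the swivel the cup seems to have slid several millimetres in the fingers, and it tilted less than the 90° planned. That was still within the range where it rights itself.

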